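# Clamp-spring lever check

### The job

On the lever tester, press the black lever counter-clockwise (seen from above) until its resistance clearly firms up, hold it there a moment without forcing it, then let it come back to its rest. The red needle stays at the farthest travel the lever reached: note that travel by moving the yellow marker around the dial until its black index lines up with the red needle. Do not touch the needle, let go of everything, and leave the other things on the bench where they are.

Things in the scene. Friction and masses are not known exactly. Their poses are not given: they have to be found in the camera images.
- tester: lever tester fixed to the bench: grey plate 220 x 200 x 14 mm, hub, flat white dial 190 mm across, its face 50 mm above the bench. Origin at bench height on the vertical pivot axis shared by lever, needle and marker; z up. Dial angle a means the direction (-sin a, cos a) in its x, y axes: 0 at +y, growing counter-clockwise from above. Ticks every 0.05 rad from 0 to 1.1, longer each 0.2
- hub: round aluminium hub under the dial, 100 mm across, fixed; origin as tester. Hidden in it is the stiff clamp spring, which the lever meets at an unknown travel between 0.25 and 0.55 rad. It counts as firm when that spring pushes back with about 5 N reckoned at the pad, held for 0.3 s; it is damaged at about 16.5 N reckoned at the pad
- lever (a joint): lever angle in rad, 0 at rest (a light spring brings it back), growing counter-clockwise from above. At q the handle points along (sin q, -cos q) in the tester's x, y axes and its tail to dial angle q. At the pad it takes 2 to 4 N at first; at the clamp spring the force jumps by about 3 N, then rises about 0.7 N per mm. Firm: about 9 N in all on the pad; damaged: about 20 N
- handle: rigid dark lever arm with black rubber pad and tail; origin as tester, turning with the lever. Pad 14 mm thick, 70 mm long (115 to 185 mm from the pivot), 50 to 100 mm above the bench, outside the dial; arm 14 mm wide, 61 to 71 mm above the bench. The cap on the pivot ends 76 mm above the bench
- pad_face (a point): middle of the pad's flat face that is to be pushed, 150 mm from the pivot, 80 mm above the bench; its axes turn with the lever, push along its +x
- peak (a joint): dial angle of the red needle in rad; the lever's tail pushes it along and it stays by friction at the farthest travel. It starts at 0.02 to 0.12
- needle: flat red needle on the dial, 5 mm wide, out to 88 mm from the pivot, its top 54 mm above the bench with a small pin up to 63 mm at 66 mm from the pivot; origin as tester, turning with the needle. Not to be touched by the robot
- needle_tip (a point): tip of the red needle, 88 mm from the pivot
- marker (a joint): dial angle of the yellow marker in rad, movable from -0.1 to 1.15; it starts at 0.80 to 1.05 and stays where it is left (about 1 N at the knob to move it)
- marker_index (a point): inner end of the marker's black index line, 88 mm from the pivot, to be brought over the needle tip
- marker_knob (a point): centre of the top of the marker's upright yellow knob, 16 x 16 mm, 110 mm from the pivot, free from 58 to 92 mm above the bench; its x axis lies along the direction of travel, its y axis points away from the pivot
- rinse_bottle: white bottle with a blue cap, 56 mm across, 160 mm tall, standing beside the tester; origin under its centre. Leave in place
- dish: closed glass dish, 90 mm across, 18 mm high; origin under its centre. Leave in place
- carrier_tray: black tray with compartments, 140 x 200 x 30 mm; origin under its centre. Leave in place
- sample_block: aluminium block 30 x 30 x 12 mm with a brass button, lying in the tray. Leave in place
- driver: green-handled screwdriver lying on the bench. Leave in place
- beaker: glass beaker 68 mm across, 85 mm tall. Leave in place
- weight: brass weight, 50 mm across, 50 mm tall. Leave in place

How it is judged:
By the outcome, as a careful person would: the job done as asked, in the order asked, and still so for the second after the job is handed in, with the robot touching nothing.
It also fails if it takes over 66 s, if anything falls off the work surface, if the arm or the gripper's body presses on something with over 40 N, if the wrist force passes 120 N, or if a joint passes its speed limit or range.

### The arm

A 6-joint arm with a two-finger parallel gripper is mounted at the origin on the work surface. World frame = base frame: x ahead of the robot, y to its left, z up, the work surface at z = 0. Lengths are in m, angles in rad, forces in N, time in s.
With the tool pointing down it reaches from about 0.225 to 0.875 m from the base axis. Payload 3.4 kg.
Tool frame: the origin (TCP) lies at the very end of the fingers, on their centre line; the grasp point (between the pads) lies behind it (manip.tcp_to_grasp is the z of the grasp point in the tool frame, in m); z points along the fingers, y is the direction in which the jaws open and shut (so a half turn about z gives the same grasp; the last joint's range is limited). The gripper opens to 85 mm and grips with 20 to 120 N. Pads are 22 mm wide; open, the fingers measure 114 mm over their backs; the gripper's body (76 mm by 85 mm) begins 54 mm behind the grasp point. The pads swing forward as they close: fully open they stand 13 mm farther back than shut.
Start: joints at [-1.294, 0.276, 1.505, -0, 1.361, -0.121], TCP at [0.223, -0.53, 0.231] pointing down, gripper open.
Joint ranges: [-2.89, 2.89], [-0.75, 2.08], [0.22, 2.7], [-1.18, 4.32], [0.11, 2.71], [-2.7, 2.7]. Speed limits (rad/s): [2.57, 2.57, 3.14, 3.14, 3.14, 3.14].

### API

Orientations are given as a unit quaternion [w, x, y, z].
In Python, from rig import manip, eyes gives the robot as it stands.
- The arm moves only by the tool servo_tool, never from a script. Its argument "increments" is a list of rows, each an object with "slide": the shift along the tool's x, y, z in m, a list of three; "spin": the turn about the tool's z in degrees. A call has 1 to 8 rows; each row shifts and turns the commanded pose from where the row before left it, along the tool's axes as they then stand; what a row does not reach is not made up. A row lasts 1/10 s, in which the tool goes at most 50 mm and 8.59 degrees, less where a joint would pass 70% of its speed; a pose out of reach is approached as far as the arm can. A call is refused whole if a number of a shift passes 0.05 or a number of a turn 8.59, either way. A call with a gripper value outside its range is refused whole. "hand" is the opening, from 0 (shut) to 1 (fully open), set as the call begins (left out, the last holds). The fingers move at their own pace and stop on an object; "newtons" is the grip in N (left out, the last holds). Time passes only in rows, so rows that do not move let the fingers close. It gives the time, the measured TCP pose, the force and the opening at its end, in the units of the state.
- manip.get_state(): the state, without advancing time (a new reading comes with each control period).
- eyes.get_image(name): name is "side" or "top"; returns the picture (400x640x3 uint8, blue, green, red); there is no depth.
- eyes.calibration(name): a dict with "fx", "fy", "cx", "cy" (pixels), "k1" (the pictures are not rectified: a ray, as slopes to the right and down, at radius r is drawn at 1 + k1 r^2 times it, then the intrinsics apply), "rvec" (rotation vector, rad) and "tvec" (3), from world to camera coordinates, as OpenCV has them. Camera axes: x right, y down, z forward; pixel columns grow to the right and rows downward; lengths in m; the calibration is good to about 2 mm. A picture is of the moment at which its call begins. calibration takes no time and is no camera call.
- manip.sign_off(): hands the job in, once; it reports no verdict.
The state is a dict: "clock": time; "qpos": joint angles; "qd": joint speeds; "effort": joint torques, N m; "position": TCP position; "ee_rot": TCP orientation; "contact_force": force on the tool from outside, world axes, zero at the start; "moment": the same for the moment, N m; "width": finger opening in m.
Only numpy, scipy, OpenCV 4.12 (cv2) and the standard library are available. Lean on these libraries where they do the work, as an engineer would, in place of code of your own. Each camera call takes 0.05 s, during which the arm holds its last target.

## Working session

There is one attempt and no reset: what is moved stays moved. The work goes in short steps, Python scripts to look and compute and a tool call to move; the robot and the scene stay as the last step left them, time stands still between calls to the robot, and variables do not carry over. Pictures are saved under pics/ and viewed, and the job is handed in when it is done.

Besides the shell and the picture viewer there is one more tool, called after "Emit:" in YAML: its name, and indented under it one key for each argument. servo_tool: Moves the arm, as the interface text tells. Its arguments: {"type":"object","properties":{"increments":{"type":"array","items":{"type":"object","properties":{"slide":{"type":"array","items":{"type":"number"}},"spin":{"type":"number"}}}},"hand":{"type":"number"},"newtons":{"type":"number"}},"required":["increments"]}

```bash
mkdir -p pics; ls; python3 - <<'E'
from rig import manip, eyes
import cv2
print(manip.get_state(), manip.tcp_to_grasp)
for n in("side","top"):
    cv2.imwrite(f"pics/{n}0.png",eyes.get_image(n)); print(n,eyes.calibration(n))
E
```

```text
pics
{'clock': 0.0, 'qpos': array([-1.29399823e+00,  2.76584830e-01,  1.50616294e+00,  3.54474171e-05,
        1.36066451e+00, -1.21004154e-01]), 'qd': array([ 0.00020975, -0.00117637, -0.00055489,  0.00137322,  0.00148083,
       -0.000353  ]), 'effort': array([-2.83913096e-04, -4.16776299e+01, -2.45809740e+01, -9.99442977e-05,
        1.11137959e-02, -2.36894024e-06]), 'position': array([ 0.22260959, -0.52958497,  0.23043362]), 'ee_rot': array([-9.08401513e-04,  9.80284627e-01,  1.97588517e-01, -5.35220082e-05]), 'contact_force': array([-0.27859984, -0.6832838 , -0.55252679]), 'moment': array([-0.04155008, -0.01399071,  0.04514094]), 'width': 0.08523177633532149} -0.0187
side {'fx': 392.46823142534464, 'fy': 392.46823142534464, 'cx': 325.9825752460737, 'cy': 202.04620814535463, 'k1': -0.020344136090793996, 'rvec': array([ 2.36450996, -0.34229833,  0.11353227]), 'tvec': array([-0.52743967,  0.15898206,  1.13398206])}
top {'fx': 402.9388512033067, 'fy': 402.9388512033067, 'cx': 324.24867787659434, 'cy': 196.6327426174584, 'k1': -0.06517994691039049, 'rvec': array([ 2.13690957, -2.14229483,  0.16917568]), 'tvec': array([-0.02975995,  0.55470523,  1.16602418])}
```

View pics/side0.png

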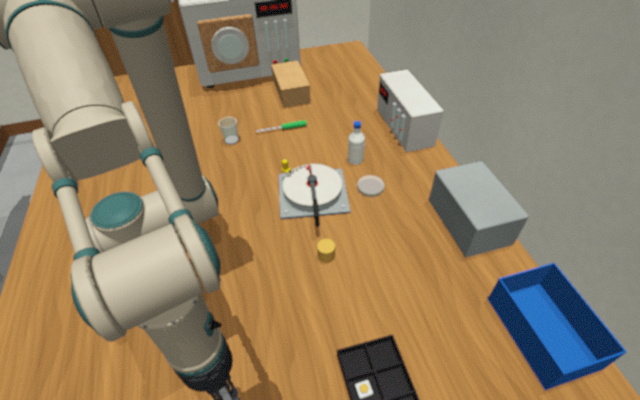

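View pics/top0.png

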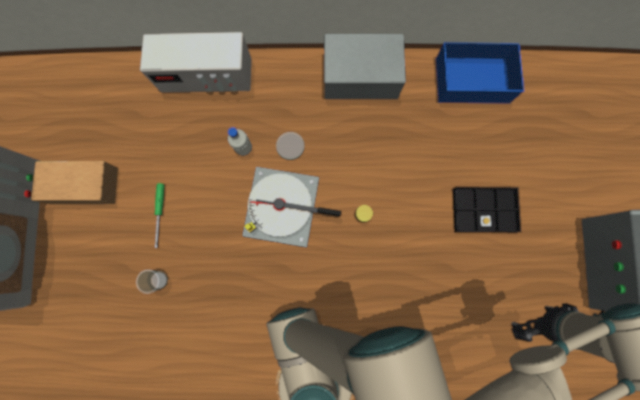

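The top view shows the tester at about (281,206). Its handle points right with the pad near (328,212), the needle points left, and the yellow marker is near (251,227). The bottle, dish and weight are close by. Next I'll zoom in and measure.

```bash
cat > h.py <<'E'
import numpy as np, cv2
from rig import manip, eyes
def cam(n):
    c=eyes.calibration(n); R=cv2.Rodrigues(c['rvec'])[0]; return c,R,np.array(c['tvec'])
def ray(n,u,v):
    c,R,t=cam(n); x=(u-c['cx'])/c['fx']; y=(v-c['cy'])/c['fy']
    rd=np.hypot(x,y); r=rd
    for _ in range(20): r=rd/(1+c['k1']*r*r)
    s=r/rd if rd>0 else 1
    d=R.T@np.array([x*s,y*s,1]); return -R.T@t,d/np.linalg.norm(d)
def plane(n,u,v,z):
    o,d=ray(n,u,v); return o+d*(z-o[2])/d[2]
def tri(us,ut):
    A=np.zeros((3,3));b=np.zeros(3)
    for n,p in(("side",us),("top",ut)):
        o,d=ray(n,*p);M=np.eye(3)-np.outer(d,d);A+=M;b+=M@o
    return np.linalg.solve(A,b)
def proj(n,P):
    c,R,t=cam(n); p=R@np.array(P)+t; x,y=p[:2]/p[2]; k=1+c['k1']*(x*x+y*y)
    return np.array([c['fx']*x*k+c['cx'],c['fy']*y*k+c['cy']])
def crop(im,x0,y0,w,h,s,f):
    cv2.imwrite(f,cv2.resize(im[y0:y0+h,x0:x0+w],None,fx=s,fy=s,interpolation=cv2.INTER_CUBIC))
E
python3 - <<'E'
from h import *
t=cv2.imread('pics/top0.png');s=cv2.imread('pics/side0.png')
crop(t,225,120,130,135,6,'pics/t0c.png'[:-4]+'.png'); crop(t,225,155,130,100,6,'pics/t0c.png'); crop(s,265,145,100,100,6,'pics/s0c.png')
for n,im,(x0,y0,w,h) in(("top",t,(235,160,110,95)),("side",s,(265,145,100,90))):
    hsv=cv2.cvtColor(im,cv2.COLOR_BGR2HSV)
    m=((hsv[...,1]<30)&(hsv[...,2]>195)).astype(np.uint8)
    mm=np.zeros_like(m);mm[y0:y0+h,x0:x0+w]=m[y0:y0+h,x0:x0+w]
    cs=max(cv2.findContours(mm,0,2)[0],key=cv2.contourArea)
    e=cv2.fitEllipse(cv2.convexHull(cs));print(n,e,plane(n,*e[0],.05))
    P=np.array([plane(n,*p[0],.05)[:2] for p in cv2.convexHull(cs)]);
    print(cv2.minEnclosingCircle(P.astype(np.float32)))
    for nm,mk in(("red",((hsv[...,0]<8)|(hsv[...,0]>172))&(hsv[...,1]>120)),("yel",(hsv[...,0]>22)&(hsv[...,0]<34)&(hsv[...,1]>130)),("blk",hsv[...,2]<50)):
        ys,xs=np.nonzero(mk[y0:y0+h,x0:x0+w]);print(nm,len(xs),xs.min()+x0 if len(xs) else 0,xs.mean()+x0,ys.mean()+y0)
E
```

```text
top ((280.12225341796875, 197.47540283203125), (45.70512008666992, 56.974124908447266), 93.6069107055664) [0.55141861 0.10070394 0.05      ]
((0.5468543767929077, 0.10130827128887177), 0.08842675387859344)
red 14 255 265.64285714285717 204.57142857142856
yel 54 245 249.64814814814815 226.55555555555554
blk 87 318 328.48275862068965 212.04597701149424
side ((323.52325439453125, 183.06268310546875), (34.08359146118164, 38.331634521484375), 164.21192932128906) [0.56853954 0.09303364 0.05      ]
((0.5461099743843079, 0.09981517493724823), 0.09016208350658417)
red 22 307 309.8181818181818 176.27272727272728
yel 83 282 285.26506024096386 165.83132530120483
blk 28 315 316.14285714285717 218.03571428571428
```

View pics/t0c.png

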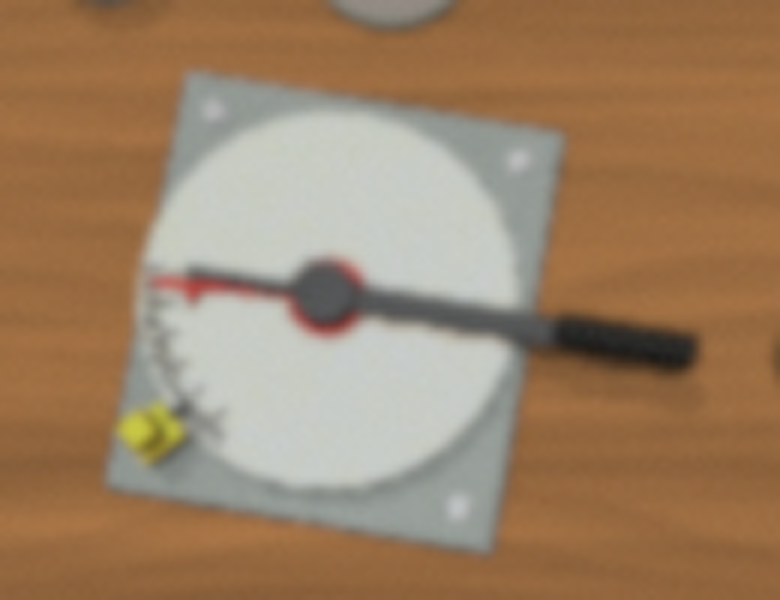

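View pics/s0c.png

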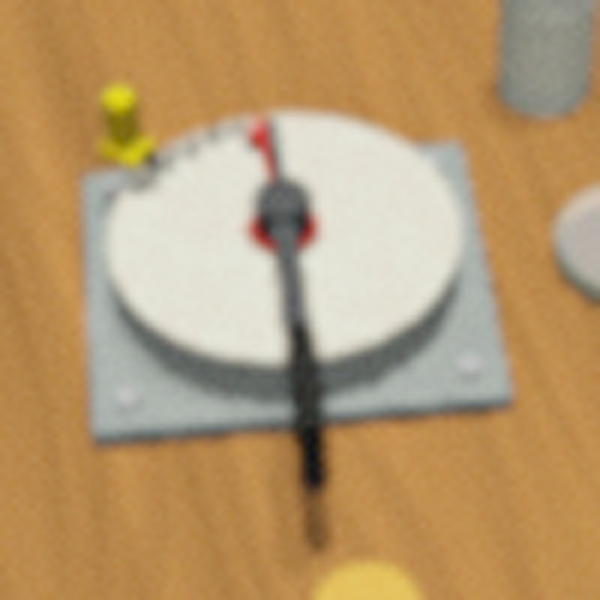

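The crops show the plate corners, the handle with its pad at right, the needle at a dial angle of about 0.1, and the marker index near the 0.9 tick. Next I'll fit the pivot and yaw.

```bash
python3 - <<'E'
from h import *
from scipy.optimize import least_squares
t=cv2.imread('pics/top0.png');s=cv2.imread('pics/side0.png')
for n,im,(x0,y0,w,h) in(("top",t,(235,160,110,95)),("side",s,(270,150,90,90))):
    hsv=cv2.cvtColor(im,cv2.COLOR_BGR2HSV)
    m=((hsv[...,1]<30)&(hsv[...,2]>185)).astype(np.uint8)
    mm=np.zeros_like(m);mm[y0:y0+h,x0:x0+w]=m[y0:y0+h,x0:x0+w]
    cs=[c for c in cv2.findContours(mm,0,2)[0] if cv2.contourArea(c)>60]
    hull=cv2.convexHull(np.vstack(cs))
    P=np.array([plane(n,*p[0],.05)[:2] for p in hull])
    r=least_squares(lambda q:np.hypot(*(P-q[:2]).T)-q[2],[.55,.1,.095],loss='soft_l1',f_scale=.002)
    print(n,len(P),r.x,np.abs(r.fun).max())
# plate corners top (crop px/6+offset), top face z=.014
c=np.array([[188,70],[565,130],[492,552],[105,487]])/6+[225,155]
W=np.array([plane("top",*p,.014)[:2] for p in c]);print(W,W.mean(0))
for i in range(4):
    d=W[(i+1)%4]-W[i];print(np.linalg.norm(d),np.degrees(np.arctan2(d[1],d[0])))
c=np.array([[93,438],[512,402],[462,143],[84,178]])/6+[265,145]
W=np.array([plane("side",*p,.014)[:2] for p in c]);print(W,W.mean(0))
for i in range(4):
    d=W[(i+1)%4]-W[i];print(np.linalg.norm(d),np.degrees(np.arctan2(d[1],d[0])))
kt=np.array([143,430])/6+[225,155]; ks=np.array([118,98])/6+[265,145]
print("knob",tri(ks,kt),plane("top",*kt,.092),plane("side",*ks,.092))
a=np.array([555,331])/6+[225,155];b=np.array([692,348])/6+[225,155]
print("pad",plane("top",*a,.1),plane("top",*b,.1))
cp=np.array([325,292])/6+[225,155];cs=np.array([284,200])/6+[265,145];print("cap",plane("top",*cp,.076),plane("side",*cs,.076))
print("tip",plane("top",*(np.array([150,282])/6+[225,155]),.054))
print("weight",plane("top",364,213,.05))
E
```

```text
top 29 [0.53193664 0.10268222 0.09239301] 0.010285981403088423
side 27 [0.53364795 0.10293619 0.09492543] 0.00623907631539701
[[ 0.65457501  0.18054203]
 [ 0.622105   -0.0155668 ]
 [ 0.4054362   0.02131906]
 [ 0.43829305  0.21763854]] [0.53010232 0.10098321]
0.19877870340615034 -99.401252028435
0.2197861120661437 170.33854999284262
0.19905002589690135 80.49879762044426
0.21944028056555637 -9.73262415028397
[[ 0.40883573  0.01903954]
 [ 0.62242088 -0.02006472]
 [ 0.65865309  0.17864124]
 [ 0.44341183  0.21385312]] [0.53333038 0.0978673 ]
0.2171353418805184 -10.37509841946554
0.20198225884717014 79.66616739020743
0.21810245168045753 170.70913209843556
0.19785812689891769 -100.06422314092431
knob [0.4625081  0.18404756 0.09326622] [0.46069182 0.18439382 0.092     ] [0.46463202 0.1855455  0.092     ]
pad [ 0.50674632 -0.01181747  0.1       ] [ 0.49846494 -0.07673905  0.1       ]
cap [0.52907383 0.1003598  0.076     ] [0.53377579 0.09798583 0.076     ]
tip [0.53737824 0.18992344 0.054     ]
weight [ 0.5041259 -0.1490821  0.05     ]
```

Emit:
servo_tool:
  increments:
    - {"spin":8.15}
    - {"spin":8.15}
    - {"spin":8.15}
    - {"spin":8.15}
    - {"slide":[0.011,-0.043,0]}
    - {"slide":[0.011,-0.043,0]}
    - {"slide":[0.011,-0.043,0]}
    - {"slide":[0.011,-0.043,0]}
  hand: 0
  newtons: 40

```text
$.increments[0]: bad value
```

Emit:
servo_tool:
  increments:
    - {"slide":[0.011,-0.043,0]}
    - {"slide":[0.011,-0.043,0]}
    - {"slide":[0.011,-0.043,0]}
    - {"slide":[0.011,-0.043,0]}
    - {"slide":[0.011,-0.043,0]}
    - {"slide":[0.011,-0.043,0]}
    - {"slide":[0.011,-0.043,0]}
    - {"slide":[0.011,-0.043,0]}

```text
$.increments[0]: bad value
```

Emit:
servo_tool:
  increments:
    - {}
    - {}

```text
$.increments[0]: bad value
```

Each row needs both fields.

Emit:
servo_tool:
  increments:
    - {"slide":[0,0,0],"spin":8.15}
    - {"slide":[0,0,0],"spin":8.15}
    - {"slide":[0,0,0],"spin":8.15}
    - {"slide":[0,0,0],"spin":8.15}
    - {"slide":[0.011,-0.043,0],"spin":0}
    - {"slide":[0.011,-0.043,0],"spin":0}
    - {"slide":[0.011,-0.043,0],"spin":0}
    - {"slide":[0.011,-0.043,0],"spin":0}
  hand: 0
  newtons: 40

```text
clock: 0.9
position: [0.2956, -0.3663, 0.2308]
ee_rot: [-0.0, 0.996, -0.086, -0.0]
contact_force: [1.2, -0.2, 1.6]
width: 0.0005
```

Emit:
servo_tool:
  increments:
    - {"slide":[0.011,-0.043,0],"spin":0}
    - {"slide":[0.011,-0.043,0],"spin":0}
    - {"slide":[0.011,-0.043,0],"spin":0}
    - {"slide":[0.011,-0.043,0],"spin":0}
    - {"slide":[0.011,-0.043,0],"spin":0}
    - {"slide":[0.011,-0.043,0],"spin":0}
    - {"slide":[0.011,-0.043,0],"spin":0}
    - {"slide":[0.011,-0.043,0],"spin":0}

```text
clock: 1.7
position: [0.4409, -0.0423, 0.2311]
ee_rot: [0.0, 0.996, -0.085, -0.0]
contact_force: [0.5, 0.0, 0.2]
width: -0.0002
```

Emit:
servo_tool:
  increments:
    - {"slide":[0,0,0],"spin":0}
    - {"slide":[0,0,0],"spin":0}

```text
clock: 1.9
position: [0.4405, -0.0433, 0.2309]
ee_rot: [0.0, 0.996, -0.084, -0.001]
contact_force: [-1.0, 0.4, -0.1]
width: 0.0001
```

Emit:
servo_tool:
  increments:
    - {"slide":[0,0,0.0415],"spin":0}
    - {"slide":[0,0,0.0415],"spin":0}
    - {"slide":[0,0,0.0415],"spin":0}
    - {"slide":[0,0,0.0415],"spin":0}
    - {"slide":[0.015,0.0015,0],"spin":0}
    - {"slide":[0.015,0.0015,0],"spin":0}
    - {"slide":[0,0,0],"spin":0}
    - {"slide":[0,0,0],"spin":0}

```text
clock: 2.7
position: [0.4712, -0.0535, 0.0667]
ee_rot: [0.0, 0.996, -0.086, 0.001]
contact_force: [-0.2, -0.8, -0.6]
width: 0.0001
```

```bash
python3 - <<'E'
from h import *
s=manip.get_state();print(s['position'],s['contact_force'],s['qpos'])
im=eyes.get_image("top");crop(im,225,155,130,100,6,'pics/t1c.png')
im=eyes.get_image("side");crop(im,265,145,100,100,6,'pics/s1c.png')
E
```

```text
[ 0.47115714 -0.05345095  0.06674462] [-0.17923775 -0.81678062 -0.56418607] [-2.59637984e-01  2.84629810e-01  1.95986806e+00 -3.47978524e-04
  8.94756911e-01  1.48378963e+00]
```

View pics/t1c.png

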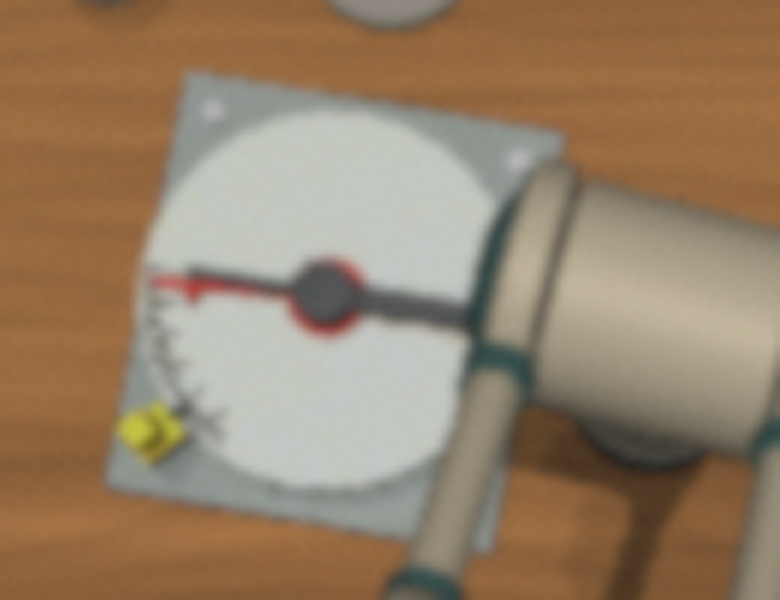

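View pics/s1c.png

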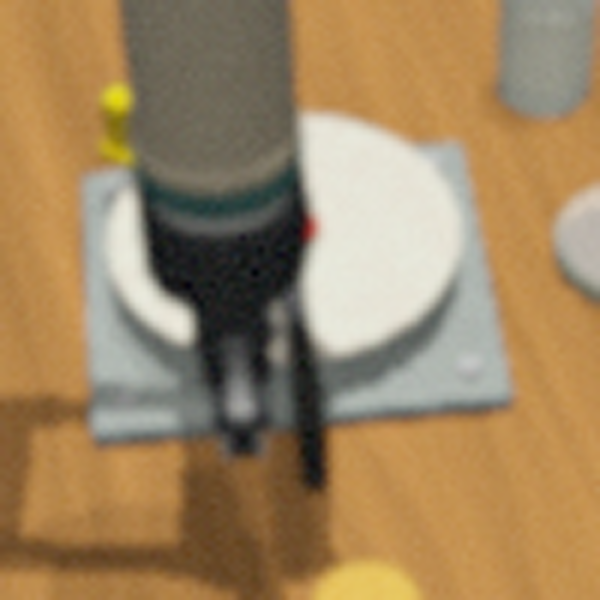

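Emit:
servo_tool:
  increments:
    - {"slide":[0,-0.012,0],"spin":0}
    - {"slide":[0.006,0,0],"spin":0}
    - {"slide":[0.003,0,0],"spin":0}
    - {"slide":[0,0,0],"spin":0}

```text
clock: 3.2
position: [0.4815, -0.0419, 0.0655]
ee_rot: [0.0, 0.996, -0.085, 0.001]
contact_force: [-0.2, -0.7, 0.4]
width: -0.0003
```

Emit:
servo_tool:
  increments:
    - {"slide":[0.001,0,0],"spin":0}
    - {"slide":[0.001,0,0],"spin":0}
    - {"slide":[0.001,0,0],"spin":0}
    - {"slide":[0,0,0],"spin":0}

```text
clock: 3.6
position: [0.4838, -0.0426, 0.0653]
ee_rot: [0.0, 0.996, -0.086, 0.0]
contact_force: [0.4, -0.0, -0.3]
width: 0.0001
```

Emit:
servo_tool:
  increments:
    - {"slide":[0.001,0,0],"spin":0}
    - {"slide":[0.001,0,0],"spin":0}
    - {"slide":[0,0,0],"spin":0}

```text
clock: 3.9
position: [0.4858, -0.0429, 0.0653]
ee_rot: [0.0, 0.996, -0.086, 0.0]
contact_force: [-0.0, 0.2, -0.1]
width: 0.0
```

Emit:
servo_tool:
  increments:
    - {"slide":[0.001,0,0],"spin":0}
    - {"slide":[0.001,0,0],"spin":0}
    - {"slide":[0,0,0],"spin":0}

```text
clock: 4.2
position: [0.4872, -0.0431, 0.0652]
ee_rot: [-0.0, 0.996, -0.085, -0.0]
contact_force: [-1.6, 1.0, 0.5]
width: -0.0003
```

Emit:
servo_tool:
  increments:
    - {"slide":[0.0052,0.0005,0],"spin":-2}
    - {"slide":[0.0052,0.0005,0],"spin":-2}
    - {"slide":[0.0052,0.0005,0],"spin":-2}
    - {"slide":[0.0052,0.0005,0],"spin":-2}
    - {"slide":[0.0052,0.0005,0],"spin":-2}
    - {"slide":[0.0052,0.0005,0],"spin":-2}
    - {"slide":[0,0,0],"spin":0}

```text
clock: 4.9
position: [0.518, -0.0489, 0.0651]
ee_rot: [0.0, 1.0, 0.019, -0.001]
contact_force: [-2.6, -0.3, 1.1]
width: 0.0001
```

```bash
cat >> h.py <<'E'
PV=np.array([.5315,.101]); TY=np.radians(-9.8)
def rep():
    s=manip.get_state();p=s['position'];q=s['ee_rot'];yaw=2*np.arctan2(q[2],q[1]);yaw=(yaw+np.pi)%(2*np.pi)-np.pi
    d=p[:2]-PV;F=s['contact_force'][:2];ax=np.array([np.cos(yaw),np.sin(yaw)]);ay=np.array([np.sin(yaw),-np.cos(yaw)])
    print("t %.2f yaw-TY %.4f  x' %.4f  r %.4f z %.4f Fx' %.2f Fy' %.2f Fz %.2f Mz/r %.2f"%(s['clock'],yaw-TY,d@ax,d@ay,p[2],F@ax,F@ay,s['contact_force'][2],s['moment'][2]))
E
python3 -c "
from h import *
rep()"
```

```text
t 4.90 yaw-TY 0.2094  x' -0.0192  r 0.1492 z 0.0651 Fx' -2.60 Fy' 0.19 Fz 1.06 Mz/r -0.01
```

Emit:
servo_tool:
  increments:
    - {"slide":[0.0026,0.0003,0],"spin":-1}
    - {"slide":[0.0026,0.0003,0],"spin":-1}
    - {"slide":[0,0,0],"spin":0}

```text
clock: 5.2
position: [0.5235, -0.0492, 0.0651]
ee_rot: [0.0, 0.999, 0.037, -0.0]
contact_force: [-2.9, -0.7, -0.5]
width: -0.0001
```

Emit:
servo_tool:
  increments:
    - {"slide":[0.0026,0.0003,0],"spin":-1}
    - {"slide":[0.0026,0.0003,0],"spin":-1}
    - {"slide":[0,0,0],"spin":0}

```text
clock: 5.5
position: [0.5291, -0.0493, 0.0651]
ee_rot: [0.0, 0.999, 0.054, 0.0]
contact_force: [-1.4, -1.2, -0.6]
width: -0.0002
```

Emit:
servo_tool:
  increments:
    - {"slide":[0.0026,0.0003,0],"spin":-1}
    - {"slide":[0.0026,0.0003,0],"spin":-1}
    - {"slide":[0,0,0],"spin":0}

```text
clock: 5.8
position: [0.5345, -0.0493, 0.0652]
ee_rot: [0.0, 0.997, 0.072, 0.0]
contact_force: [-3.1, -1.2, -1.8]
width: -0.0002
```

Emit:
servo_tool:
  increments:
    - {"slide":[0.0026,0.0003,0],"spin":-1}
    - {"slide":[0.0026,0.0003,0],"spin":-1}
    - {"slide":[0,0,0],"spin":0}

```text
clock: 6.1
position: [0.5398, -0.049, 0.0653]
ee_rot: [-0.0, 0.996, 0.089, 0.0]
contact_force: [-2.3, -1.0, -1.6]
width: -0.0001
```

Emit:
servo_tool:
  increments:
    - {"slide":[0.0026,0.0003,0],"spin":-1}
    - {"slide":[0.0026,0.0003,0],"spin":-1}
    - {"slide":[0,0,0],"spin":0}

```text
clock: 6.4
position: [0.545, -0.0486, 0.0653]
ee_rot: [-0.0, 0.994, 0.106, 0.0]
contact_force: [-2.9, -1.9, -1.8]
width: -0.0
```

Emit:
servo_tool:
  increments:
    - {"slide":[0.0026,0.0003,0],"spin":-1}
    - {"slide":[0.0026,0.0003,0],"spin":-1}
    - {"slide":[0,0,0],"spin":0}

```text
clock: 6.7
position: [0.5502, -0.048, 0.0653]
ee_rot: [-0.0, 0.992, 0.124, 0.0]
contact_force: [-2.9, -1.2, -1.7]
width: 0.0001
```

```bash
python3 -c "
from h import *
rep()"
```

```text
t 6.70 yaw-TY 0.4193  x' -0.0185  r 0.1491 z 0.0653 Fx' -3.11 Fy' 0.44 Fz -1.66 Mz/r -0.01
```

Emit:
servo_tool:
  increments:
    - {"slide":[0.0026,0.0003,0],"spin":-1}
    - {"slide":[0.0026,0.0003,0],"spin":-1}
    - {"slide":[0,0,0],"spin":0}

```text
clock: 7.0
position: [0.5554, -0.0473, 0.0653]
ee_rot: [0.0, 0.99, 0.141, 0.0]
contact_force: [-2.5, -1.6, -1.4]
width: 0.0001
```

Emit:
servo_tool:
  increments:
    - {"slide":[0.0026,0.0003,0],"spin":-1}
    - {"slide":[0,0,0],"spin":0}

```text
clock: 7.2
position: [0.5579, -0.0469, 0.0653]
ee_rot: [0.0, 0.989, 0.15, 0.0]
contact_force: [-2.9, -2.0, -1.9]
width: 0.0
```

Emit:
servo_tool:
  increments:
    - {"slide":[0.0026,0.0003,0],"spin":-1}
    - {"slide":[0,0,0],"spin":0}

```text
clock: 7.4
position: [0.5597, -0.0466, 0.0653]
ee_rot: [0.0, 0.987, 0.159, -0.001]
contact_force: [-4.4, -4.0, 0.9]
width: -0.0003
```

Emit:
servo_tool:
  increments:
    - {"slide":[0.0026,0.0003,0],"spin":-1}
    - {"slide":[0,0,0],"spin":0}

```text
clock: 7.6
position: [0.5615, -0.0463, 0.0653]
ee_rot: [0.0, 0.986, 0.167, -0.001]
contact_force: [-5.7, -3.8, 0.8]
width: -0.0002
```

Emit:
servo_tool:
  increments:
    - {"slide":[0.0026,0.0003,0],"spin":-1}
    - {"slide":[0,0,0],"spin":0}

```text
clock: 7.8
position: [0.5635, -0.046, 0.0653]
ee_rot: [0.0, 0.984, 0.176, -0.002]
contact_force: [-7.0, -4.4, 1.4]
width: 0.0001
```

```bash
python3 -c "
from h import *
rep()"
```

```text
t 7.80 yaw-TY 0.5246  x' -0.0209  r 0.1490 z 0.0653 Fx' -8.14 Fy' 1.70 Fz 1.41 Mz/r -0.03
```

Emit:
servo_tool:
  increments:
    - {"slide":[0.0026,0.0003,0],"spin":-0.5}
    - {"slide":[0,0,0],"spin":0}

```text
clock: 8.0
position: [0.5654, -0.0455, 0.0653]
ee_rot: [0.0, 0.984, 0.18, -0.003]
contact_force: [-8.5, -4.8, 3.1]
width: 0.0002
```

```bash
python3 -c "
from h import *
rep()"
```

```text
t 8.00 yaw-TY 0.5333  x' -0.0202  r 0.1490 z 0.0653 Fx' -9.69 Fy' 1.47 Fz 3.15 Mz/r -0.06
```

Emit:
servo_tool:
  increments:
    - {"slide":[0.0015,0.0002,0],"spin":-0.5}
    - {"slide":[0,0,0],"spin":0}
    - {"slide":[0,0,0],"spin":0}

```text
clock: 8.3
position: [0.5664, -0.0453, 0.0653]
ee_rot: [0.0, 0.983, 0.184, -0.003]
contact_force: [-9.6, -6.2, 3.5]
width: 0.0002
```

```bash
python3 -c "
from h import *
rep()"
```

```text
t 8.30 yaw-TY 0.5420  x' -0.0205  r 0.1490 z 0.0653 Fx' -11.18 Fy' 2.25 Fz 3.45 Mz/r -0.08
```

Emit:
servo_tool:
  increments:
    - {"slide":[0,0,0],"spin":0}
    - {"slide":[0,0,0],"spin":0}

```text
clock: 8.5
position: [0.5664, -0.0453, 0.0653]
ee_rot: [0.0, 0.983, 0.184, -0.003]
contact_force: [-9.0, -5.0, 2.8]
width: 0.0001
```

```bash
python3 -c "
from h import *
rep()"
```

```text
t 8.50 yaw-TY 0.5419  x' -0.0205  r 0.1490 z 0.0653 Fx' -10.16 Fy' 1.39 Fz 2.77 Mz/r -0.08
```

Emit:
servo_tool:
  increments:
    - {"slide":[0,0,0],"spin":0}
    - {"slide":[0,0,0],"spin":0}

```text
clock: 8.7
position: [0.5664, -0.0453, 0.0653]
ee_rot: [0.0, 0.983, 0.184, -0.003]
contact_force: [-8.5, -4.8, 4.6]
width: 0.0003
```

```bash
python3 -c "
from h import *
rep();print(manip.get_state()['position'])"
```

```text
t 8.70 yaw-TY 0.5419  x' -0.0205  r 0.1490 z 0.0653 Fx' -9.64 Fy' 1.36 Fz 4.56 Mz/r -0.05
[ 0.566358   -0.04528573  0.0652743 ]
```

Firm was reached: about 10 N, held for more than 0.5 s. Now I'll guide the lever back along the arc.

Emit:
servo_tool:
  increments:
    - {"slide":[-0.0052,-0.0007,0],"spin":2}
    - {"slide":[-0.0052,-0.0007,0],"spin":2}
    - {"slide":[-0.0052,-0.0007,0],"spin":2}
    - {"slide":[-0.0052,-0.0007,0],"spin":2}
    - {"slide":[-0.0052,-0.0007,0],"spin":2}
    - {"slide":[-0.0052,-0.0007,0],"spin":2}
    - {"slide":[-0.0052,-0.0007,0],"spin":2}
    - {"slide":[-0.0052,-0.0007,0],"spin":2}

```text
clock: 9.5
position: [0.5278, -0.049, 0.0654]
ee_rot: [-0.0, 0.999, 0.045, 0.0]
contact_force: [-2.4, -1.1, -1.3]
width: 0.0
```

Emit:
servo_tool:
  increments:
    - {"slide":[-0.0052,-0.0007,0],"spin":2}
    - {"slide":[-0.0052,-0.0007,0],"spin":2}
    - {"slide":[-0.0052,-0.0007,0],"spin":2}
    - {"slide":[-0.0052,-0.0007,0],"spin":2}
    - {"slide":[-0.0052,-0.0007,0],"spin":2}
    - {"slide":[-0.0052,-0.0007,0],"spin":2}
    - {"slide":[-0.0052,-0.0007,0],"spin":2}
    - {"slide":[-0.0052,-0.0007,0],"spin":2}

```text
clock: 10.3
position: [0.4871, -0.042, 0.0657]
ee_rot: [-0.0, 0.995, -0.095, 0.001]
contact_force: [-0.8, -0.8, -0.1]
width: -0.0001
```

```bash
python3 -c "
from h import *
rep();print(manip.get_state()['position'])"
```

```text
t 10.30 yaw-TY -0.0191  x' -0.0166  r 0.1488 z 0.0657 Fx' -0.67 Fy' 0.92 Fz -0.09 Mz/r -0.00
[ 0.48707836 -0.04197812  0.06568954]
```

Emit:
servo_tool:
  increments:
    - {"slide":[-0.02,0,0],"spin":0}
    - {"slide":[-0.02,0,0],"spin":0}
    - {"slide":[0,0,-0.045],"spin":0}
    - {"slide":[0,0,-0.045],"spin":0}
    - {"slide":[0,0,0],"spin":0}

```text
clock: 10.8
position: [0.4535, -0.0353, 0.1619]
ee_rot: [0.0, 0.996, -0.094, 0.009]
contact_force: [0.5, -0.4, -0.2]
width: 0.0001
```

```bash
python3 - <<'E'
from h import *
rep()
im=eyes.get_image("top");cv2.imwrite('pics/top2.png',im);crop(im,225,155,130,100,6,'pics/t2c.png')
im=eyes.get_image("side");cv2.imwrite('pics/side2.png',im);crop(im,265,145,100,100,6,'pics/s2c.png')
E
```

```text
t 10.80 yaw-TY -0.0175  x' -0.0511  r 0.1485 z 0.1619 Fx' 0.53 Fy' 0.34 Fz -0.19 Mz/r 0.03
```

View pics/t2c.png

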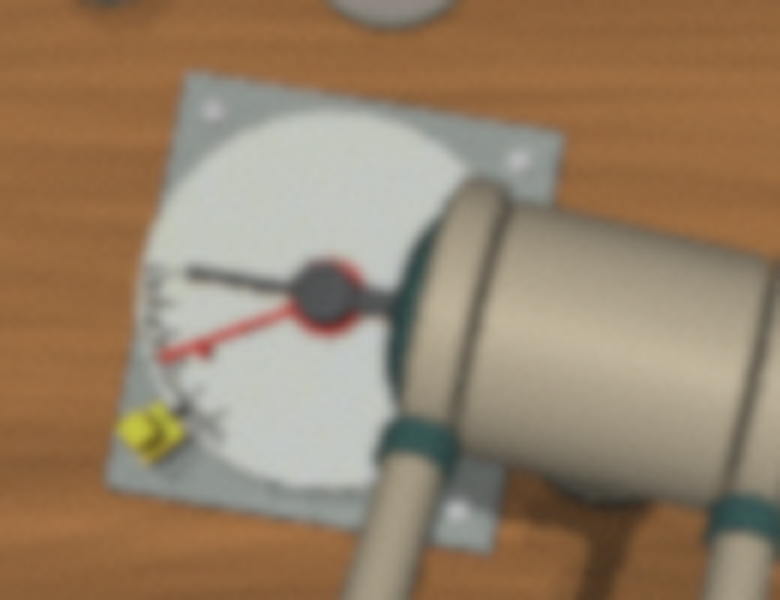

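View pics/s2c.png

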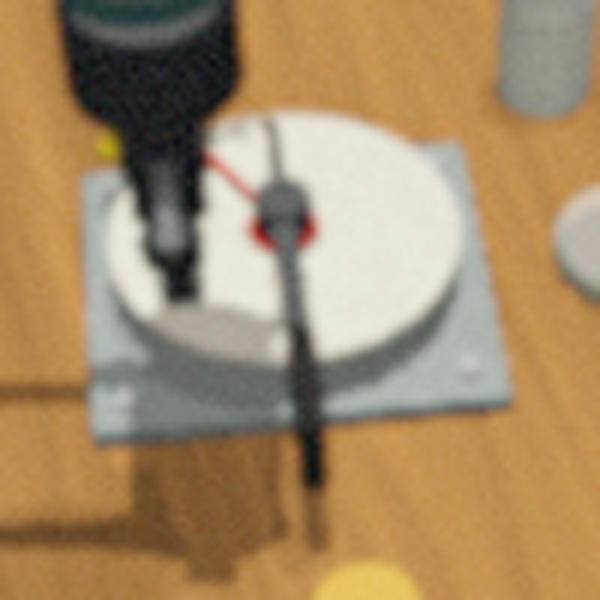

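The lever is back at rest and the needle now points to crop pixel (163,357). The marker is untouched, with its index at about (187,406). Next I'll measure the needle direction.

```bash
python3 - <<'E'
from h import *
im=cv2.imread('pics/top2.png');hsv=cv2.cvtColor(im,cv2.COLOR_BGR2HSV)
mk=((hsv[...,0]<8)|(hsv[...,0]>172))&(hsv[...,1]>80)
ys,xs=np.nonzero(mk)
L=[]
for x,y in zip(xs,ys):
    if 245<x<282 and 195<y<222:
        p=plane("top",x,y,.053)[:2]-PV
        if np.hypot(*p)<.1:L.append((np.hypot(*p),(np.arctan2(p[1],p[0])-TY-np.pi/2),hsv[y,x,1],x,y))
L.sort()
for l in L:print("%.4f %.3f %d  %d %d"%l)
def ang(p): p=p[:2]-PV; return np.hypot(*p),np.arctan2(p[1],p[0])-TY-np.pi/2
for nm,c,z in(("tip",(162,357),.054),("idx",(187,406),.055),("knobtop",(143,430),.092),("tail",(190,271),.066)):
    print(nm,ang(plane("top",c[0]/6+225,c[1]/6+155,z)))
E
```

```text
0.0127 -4.247 110  281 208
0.0147 1.148 89  277 208
0.0152 -4.491 134  280 209
0.0153 1.597 132  279 209
0.0156 -4.300 128  281 209
0.0160 1.412 121  278 209
0.0165 0.998 112  276 208
0.0169 0.743 106  275 207
0.0172 1.248 117  277 209
0.0176 0.351 81  274 205
0.0182 -4.497 96  280 210
0.0183 1.623 99  279 210
0.0183 0.514 112  274 206
0.0186 0.880 106  275 208
0.0188 1.108 102  276 209
0.0189 1.466 88  278 210
0.0195 0.660 117  274 207
0.0205 0.325 90  273 205
0.0211 0.466 121  273 206
0.0221 0.597 102  273 207
0.0240 0.430 99  272 206
0.0249 0.547 100  272 207
0.0277 0.507 96  271 207
0.0305 0.475 85  270 207
0.0342 0.533 93  269 208
0.0370 0.504 95  268 208
0.0398 0.480 83  267 208
0.0408 0.550 83  267 209
0.0436 0.525 95  266 209
0.0464 0.502 100  265 209
0.0492 0.482 86  264 209
0.0501 0.540 88  264 210
0.0529 0.519 95  263 210
0.0557 0.501 92  262 210
0.0595 0.532 93  261 211
0.0623 0.516 103  260 211
0.0633 0.560 92  260 212
0.0651 0.500 91  259 211
0.0660 0.543 130  259 212
0.0671 0.585 119  259 213
0.0688 0.527 133  258 212
0.0699 0.568 130  258 213
0.0716 0.513 115  257 212
0.0726 0.552 113  257 213
0.0744 0.499 90  256 212
0.0754 0.537 106  256 213
0.0782 0.523 109  255 213
0.0810 0.511 108  254 213
0.0819 0.545 104  254 214
0.0838 0.499 102  253 213
0.0847 0.532 119  253 214
0.0866 0.488 93  252 213
0.0875 0.520 114  252 214
tip (np.float64(0.08787056161289418), np.float64(0.5383283305689543))
idx (np.float64(0.08873377848489329), np.float64(0.8528250649918414))
knobtop (np.float64(0.10939985257236726), np.float64(0.8750030512658737))
tail (np.float64(0.06777480586978424), np.float64(0.029679446419399902))
```

Emit:
servo_tool:
  increments:
    - {"slide":[0,0,0],"spin":-8.5}
    - {"slide":[0,0,0],"spin":-8.5}
    - {"slide":[0,0,0],"spin":-8.5}
    - {"slide":[0,0,0],"spin":-8.5}
    - {"slide":[0,0,0],"spin":-8.5}
    - {"slide":[0,0,0],"spin":-8.5}
    - {"slide":[0,0,0],"spin":-8.5}
    - {"slide":[0,0,0],"spin":-8.5}
  hand: 0.5

```text
clock: 11.7
position: [0.447, -0.0343, 0.1541]
ee_rot: [-0.001, 0.877, 0.481, -0.0]
contact_force: [0.3, -0.3, -0.5]
width: 0.0426
```

Emit:
servo_tool:
  increments:
    - {"slide":[0,0,0],"spin":-8.5}
    - {"slide":[0,0,0],"spin":-8.5}
    - {"slide":[0,0,0],"spin":-8.5}
    - {"slide":[0,0,0],"spin":-8.5}
    - {"slide":[0,0,0],"spin":-8.5}
    - {"slide":[0,0,0],"spin":-8.5}
    - {"slide":[0,0,0],"spin":-8.5}
    - {"slide":[0,0,0],"spin":-8.5}

```text
clock: 12.5
position: [0.447, -0.0343, 0.1541]
ee_rot: [-0.001, 0.458, 0.889, 0.0]
contact_force: [-0.5, 0.2, 0.5]
width: 0.0425
```

Emit:
servo_tool:
  increments:
    - {"slide":[0,0,0],"spin":-4.6}
    - {"slide":[0,0,0],"spin":0}

```text
clock: 12.7
position: [0.447, -0.0343, 0.1542]
ee_rot: [-0.001, 0.424, 0.905, 0.0]
contact_force: [-0.1, 0.2, 0.2]
width: 0.0426
```

```bash
cat >> h.py <<'E'
def goto(P):
    s=manip.get_state();q=s['ee_rot'];R=cv2.Rodrigues(np.zeros(3))[0]
    from scipy.spatial.transform import Rotation as Ro
    R=Ro.from_quat([q[1],q[2],q[3],q[0]]).as_matrix();yaw=np.degrees(np.arctan2(R[1,0],R[0,0]))
    print("yaw",yaw,"z ax",R[:,2],"pos",s['position'],"tool delta",R.T@(np.array(P)-s['position']),"q",s['qpos'],"w",s['width'],"F",s['contact_force'])
E
python3 -c "
from h import *
goto([.4615,.185,.162])"
```

```text
yaw 129.77625791204096 z ax [-1.00434054e-03  9.91506485e-04 -9.99999004e-01] pos [ 0.4469689  -0.03434593  0.15422589] tool delta [ 0.15929193  0.15150243 -0.00757121] q [-2.32731430e-01  1.47692095e-01  1.88267927e+00  8.17527279e-04
  1.11242737e+00 -9.27320378e-01] w 0.042625548286834805 F [-0.14361055  0.18965878  0.17636375]
```

Emit:
servo_tool:
  increments:
    - {"slide":[0.0319,0.0303,0],"spin":0}
    - {"slide":[0.0319,0.0303,0],"spin":0}
    - {"slide":[0.0319,0.0303,0],"spin":0}
    - {"slide":[0.0318,0.0303,0],"spin":0}
    - {"slide":[0.0318,0.0303,0],"spin":0}
    - {"slide":[0,0,0],"spin":0}
    - {"slide":[0,0,0.04],"spin":0}
    - {"slide":[0,0,0],"spin":0}

```text
clock: 13.5
position: [0.4576, 0.1838, 0.1113]
ee_rot: [-0.004, 0.425, 0.905, -0.003]
contact_force: [-0.9, 0.2, -0.5]
width: 0.0425
```

```bash
python3 - <<'E'
from h import *
goto([.4615,.185,.068])
im=eyes.get_image("top");crop(im,225,155,130,100,6,'pics/t3c.png')
im=eyes.get_image("side");crop(im,250,125,100,100,6,'pics/s3c.png')
E
```

```text
yaw 129.75803356886374 z ax [-0.00976164 -0.00247207 -0.9999493 ] pos [0.45759175 0.18376523 0.11129153] tool delta [-0.00173826  0.00418726  0.04324813] q [ 2.40725526e-01  2.61202160e-01  1.85280745e+00 -8.53996330e-05
  1.03765274e+00 -4.53159018e-01] w 0.04252800059622156 F [-0.93678551  0.19886549 -0.4618775 ]
```

View pics/t3c.png

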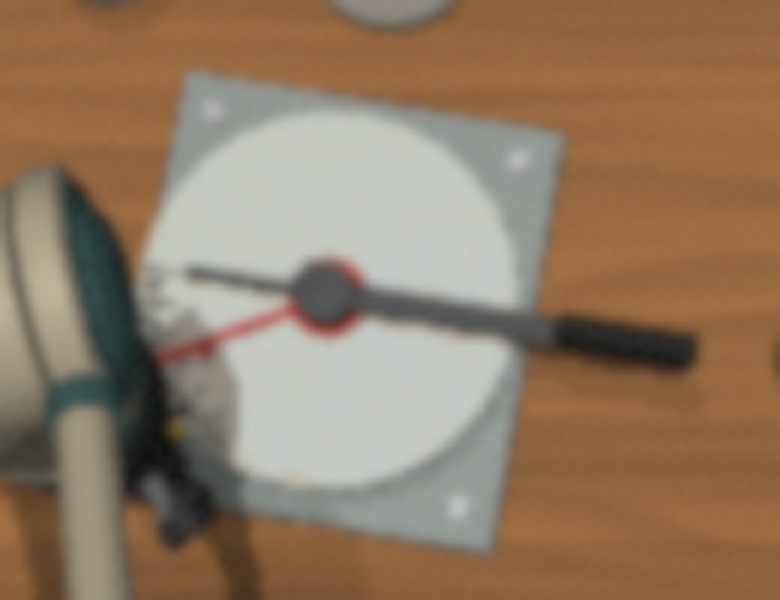

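View pics/s3c.png

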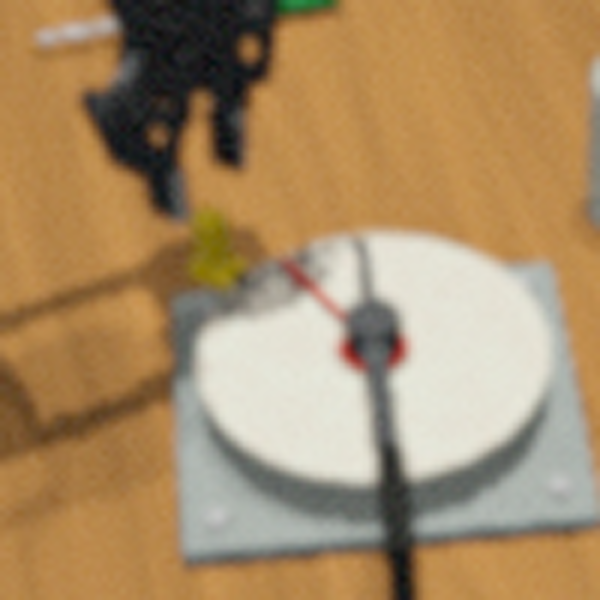

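The gripper is straddling the knob. I'll correct by a few mm, descend and close.

Emit:
servo_tool:
  increments:
    - {"slide":[-0.0017,0.0042,0],"spin":0}
    - {"slide":[0,0,0.015],"spin":0}
    - {"slide":[0,0,0.015],"spin":0}
    - {"slide":[0,0,0.015],"spin":0}
    - {"slide":[0,0,0],"spin":0}
    - {"slide":[0,0,0],"spin":0}

```text
clock: 14.2
position: [0.467, 0.1858, 0.0713]
ee_rot: [0.001, 0.425, 0.905, 0.001]
contact_force: [0.1, -0.8, 0.3]
width: 0.0426
```

```bash
python3 - <<'E'
from h import *
goto([.4615,.185,.066])
E
```

```text
yaw 129.7390861602464 z ax [ 1.78910062e-03  3.67434224e-04 -9.99998332e-01] pos [0.46695379 0.18584216 0.07131967] tool delta [ 0.00284356 -0.00474072  0.0053096 ] q [ 2.40290350e-01  3.15113592e-01  1.89485331e+00 -8.59650303e-05
  9.29800613e-01 -4.53236895e-01] w 0.04260314370999755 F [ 0.11970791 -0.79615576  0.27854416]
```

Emit:
servo_tool:
  increments:
    - {"slide":[0.0028,-0.0047,0.004],"spin":0}
    - {"slide":[0,0,0],"spin":0}
    - {"slide":[0,0,0],"spin":0}

```text
clock: 14.5
position: [0.4604, 0.1851, 0.0667]
ee_rot: [0.0, 0.424, 0.906, 0.0]
contact_force: [0.5, -1.1, -0.1]
width: 0.043
```

```bash
python3 - <<'E'
from h import *
goto([.4615,.185,.066])
E
```

```text
yaw 129.79036205944473 z ax [ 7.64134880e-04  8.41348959e-05 -9.99999705e-01] pos [0.46043374 0.18510522 0.06674612] tool delta [-0.00076292  0.00075148  0.00074693] q [ 2.42015842e-01  3.13370242e-01  1.91300025e+00 -1.28055446e-04
  9.14460139e-01 -4.52379020e-01] w 0.0429703683608086 F [ 0.48377513 -1.13947633 -0.05681385]
```

Emit:
servo_tool:
  increments:
    - {"slide":[0,0,0],"spin":0}
    - {"slide":[0,0,0],"spin":0}
    - {"slide":[0,0,0],"spin":0}
    - {"slide":[0,0,0],"spin":0}
    - {"slide":[0,0,0],"spin":0}
  hand: 0
  newtons: 20

```text
clock: 15.0
position: [0.461, 0.1855, 0.0667]
ee_rot: [0.0, 0.424, 0.906, 0.001]
contact_force: [0.5, 1.3, 4.0]
width: 0.0157
```

```bash
python3 - <<'E'
from h import *
goto([.4615,.185,.066])
p=manip.get_state()['position'][:2]-PV
print(np.hypot(*p),np.arctan2(p[1],p[0])-TY-np.pi/2)
im=eyes.get_image("top");crop(im,225,155,130,100,6,'pics/t4c.png')
im=eyes.get_image("side");crop(im,265,145,100,100,6,'pics/s4c.png')
E
```

```text
yaw 129.80005775831123 z ax [ 1.38946373e-03  6.16960172e-04 -9.99998844e-01] pos [0.46104748 0.18550345 0.06667455] tool delta [-6.76178377e-04  2.44102280e-05  6.74868780e-04] q [ 2.42230706e-01  3.14011786e-01  1.91218103e+00  3.35473564e-04
  9.13902974e-01 -4.52616310e-01] w 0.015732527621518676 F [0.49037755 1.26715837 3.9657555 ]
0.11001995947154157 0.8660107925078728
```

View pics/s4c.png

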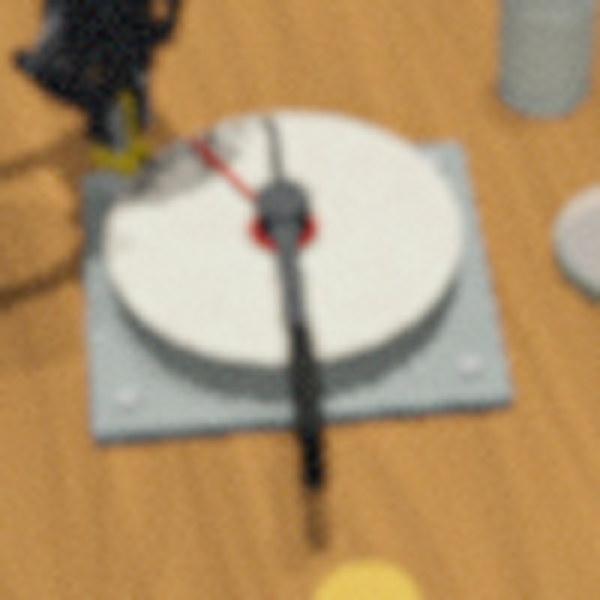

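Gripped: opening 15.7 mm, radius 0.110, marker angle about 0.866. Next I'll carry it clockwise along the arc, 18° first.

Emit:
servo_tool:
  increments:
    - {"slide":[-7e-05,0.00384,0],"spin":2}
    - {"slide":[-7e-05,0.00384,0],"spin":2}
    - {"slide":[-7e-05,0.00384,0],"spin":2}
    - {"slide":[-7e-05,0.00384,0],"spin":2}
    - {"slide":[-7e-05,0.00384,0],"spin":2}
    - {"slide":[-7e-05,0.00384,0],"spin":2}
    - {"slide":[-7e-05,0.00384,0],"spin":2}
    - {"slide":[-7e-05,0.00384,0],"spin":2}

```text
clock: 15.9
position: [0.4864, 0.2018, 0.0666]
ee_rot: [-0.0, 0.547, 0.837, 0.0]
contact_force: [-1.1, 3.1, 5.2]
width: 0.0155
```

Emit:
servo_tool:
  increments:
    - {"slide":[-7e-05,0.00384,0],"spin":2}
    - {"slide":[0,0,0],"spin":0}
    - {"slide":[0,0,0],"spin":0}
    - {"slide":[0,0,0],"spin":0}

```text
clock: 16.3
position: [0.4901, 0.2034, 0.0666]
ee_rot: [-0.0, 0.561, 0.828, 0.001]
contact_force: [0.4, 4.0, 5.3]
width: 0.0156
```

```bash
python3 - <<'E'
from h import *
goto([.4615,.185,.066])
p=manip.get_state()['position'][:2]-PV
print(np.hypot(*p),np.arctan2(p[1],p[0])-TY-np.pi/2)
im=eyes.get_image("top");cv2.imwrite('pics/top5.png',im);crop(im,230,185,75,60,10,'pics/t5c.png')
im=eyes.get_image("side");cv2.imwrite('pics/side5.png',im);crop(im,270,145,60,60,10,'pics/s5c.png')
E
```

```text
yaw 111.77706262808273 z ax [ 4.72987836e-04  1.35808918e-03 -9.99998966e-01] pos [0.49007983 0.20343408 0.06663354] tool delta [-0.0065162  -0.03337976  0.00059498] q [ 2.61469752e-01  3.56736104e-01  1.84022145e+00  1.46906369e-03
  9.43827634e-01 -1.19472589e-01] w 0.015574647586947798 F [0.44892892 3.97530915 5.30808257]
0.1104914958872912 0.5553009686852453
```

View pics/t5c.png

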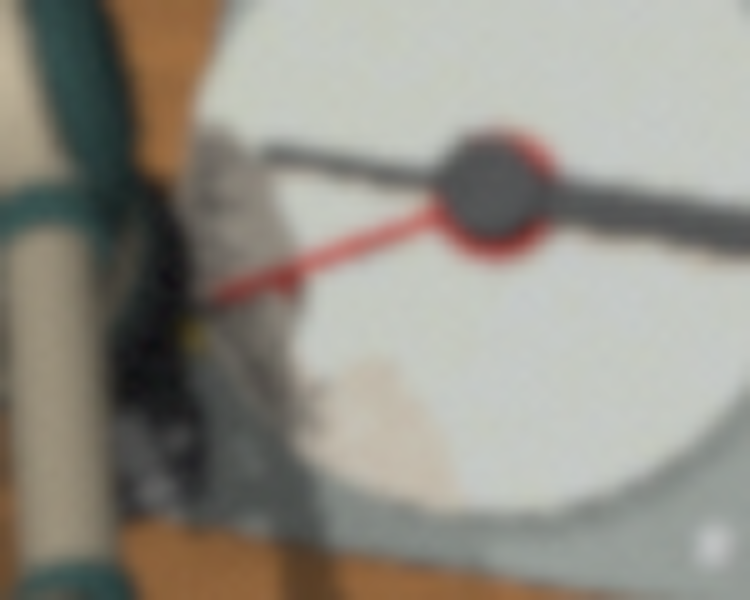

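View pics/s5c.png

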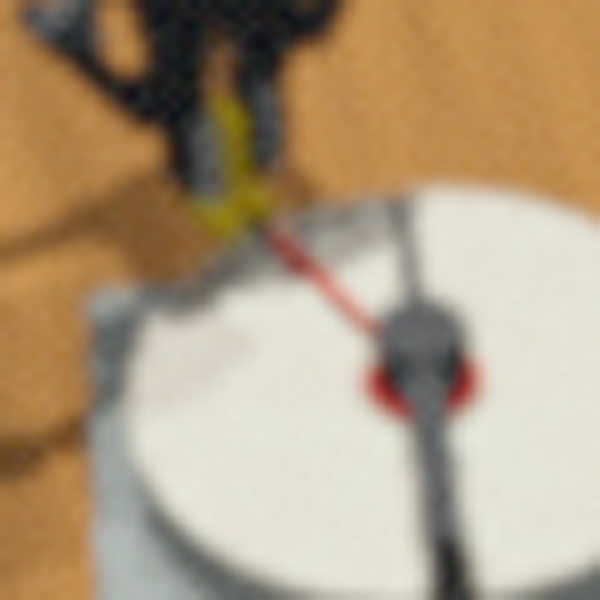

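The index is already close to the needle. I'll let go, lift and move outward to get an unobstructed view before any trim.

Emit:
servo_tool:
  increments:
    - {"slide":[0,0,0],"spin":0}
    - {"slide":[0,0,0],"spin":0}
    - {"slide":[0,0,-0.03],"spin":0}
    - {"slide":[0,0,-0.04],"spin":0}
    - {"slide":[0.04,0,0],"spin":0}
    - {"slide":[0.04,0,0],"spin":0}
    - {"slide":[0.02,0,0],"spin":0}
    - {"slide":[0,0,0],"spin":0}
  hand: 0.4

```text
clock: 17.2
position: [0.4514, 0.2969, 0.1357]
ee_rot: [-0.0, 0.559, 0.829, -0.001]
contact_force: [0.2, -0.3, 0.4]
width: 0.0341
```

```bash
python3 - <<'E'
from h import *
goto([.49,.203,.066])
im=eyes.get_image("top");cv2.imwrite('pics/top6.png',im);crop(im,230,185,75,60,10,'pics/t6c.png')
im=eyes.get_image("side");cv2.imwrite('pics/side6.png',im);crop(im,270,145,60,60,10,'pics/s6c.png')
E
```

```text
yaw 111.9758619131125 z ax [-1.31350620e-03 -5.37185109e-04 -9.99998993e-01] pos [0.45141766 0.29694055 0.13574498] tool delta [-0.10155265  0.00072393  0.06974469] q [4.52976554e-01 2.96915927e-01 1.72714502e+00 1.02083714e-04
 1.11894784e+00 6.93807747e-02] w 0.03411232819807168 F [ 0.15570174 -0.32514111  0.39021476]
```

View pics/t6c.png

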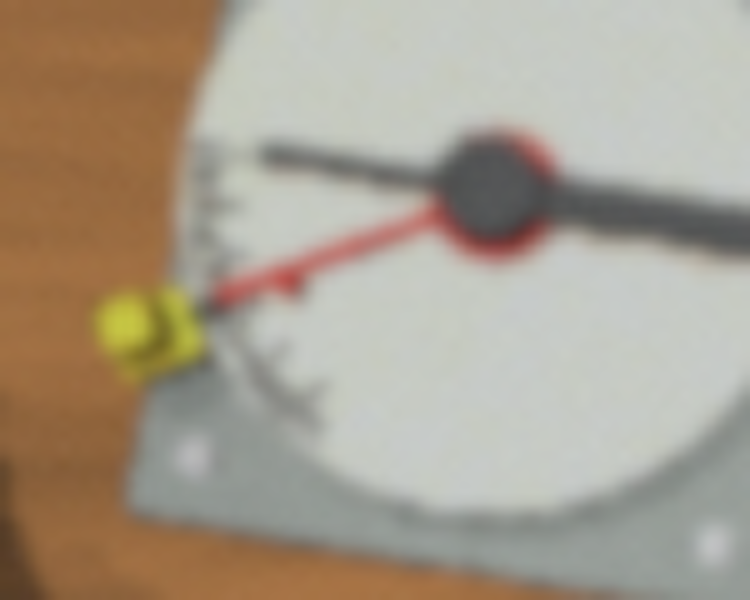

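View pics/s6c.png

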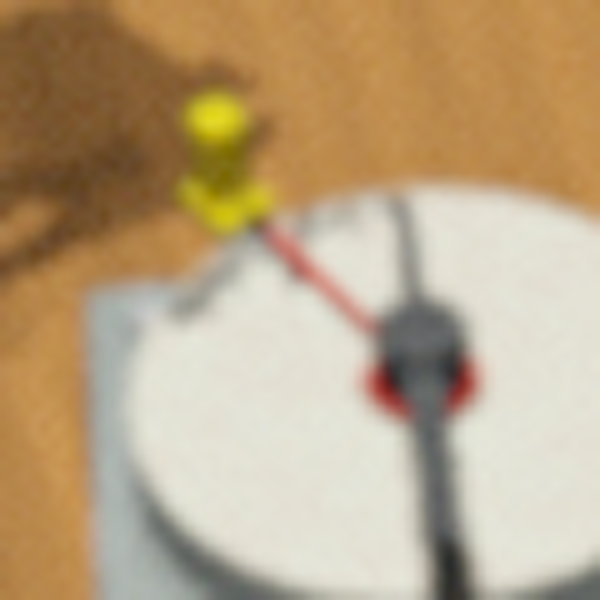

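```bash
cat > meas.py <<'E'
from h import *
from rig import eyes
A=np.arange(.25,.85,.005)
def prof(n,im,r,z):
    p=[proj(n,[PV[0]+r*np.cos(TY+np.pi/2+a),PV[1]+r*np.sin(TY+np.pi/2+a),z]) for a in A]
    p=np.array(p,np.float32)[None]
    return cv2.remap(im.astype(np.float32),p[...,0].copy(),p[...,1].copy(),cv2.INTER_CUBIC)[0]
def cen(w,lo):
    k=np.argmax(w); s=slice(max(0,k-14),k+15); w2=np.clip(w[s]-lo,0,None); return (A[s]*w2).sum()/w2.sum(),w[k]
for n in("top","side"):
    im=np.mean([eyes.get_image(n).astype(np.float32) for _ in range(4)],0)
    for dz in (0,):
        print(n)
        for r in(.045,.05,.055,.06,.074,.077,.08,.083,.086):
            q=prof(n,im,r,.0535); w=q[:,2]-(q[:,0]+q[:,1])/2
            w=w-np.median(w); a,k=cen(w,.2*w.max()); print("  needle r%.3f a %.4f pk %.0f"%(r,a,k))
        for z in(.054,.057):
          for r in(.086,.088,.09,.092,.094,.096,.098):
            q=prof(n,im,r,z); mx=q.max(1); w=-mx; 
            k=np.argmin(np.where(abs(A-.55)<.12,mx,999)); s=slice(k-8,k+9);base=np.percentile(mx[s],85);ww=np.clip(base-mx[s],0,None)**2
            print("  idx z%.3f r%.3f a %.4f min %.0f"%(z,r,(A[s]*ww).sum()/ww.sum(),mx[k]), q[k].astype(int))
E
python3 meas.py
```

```text
top
  needle r0.045 a 0.5104 pk 64
  needle r0.050 a 0.5141 pk 65
  needle r0.055 a 0.5145 pk 66
  needle r0.060 a 0.5190 pk 68
  needle r0.074 a 0.5291 pk 79
  needle r0.077 a 0.5231 pk 74
  needle r0.080 a 0.5207 pk 76
  needle r0.083 a 0.5198 pk 80
  needle r0.086 a 0.5178 pk 79
  idx z0.054 r0.086 a 0.5876 min 141 [118 124 140]
  idx z0.054 r0.088 a 0.5807 min 128 [101 106 128]
  idx z0.054 r0.090 a 0.5700 min 114 [ 91  95 113]
  idx z0.054 r0.092 a 0.5600 min 106 [ 86  92 106]
  idx z0.054 r0.094 a 0.5561 min 104 [ 88  97 104]
  idx z0.054 r0.096 a 0.5521 min 115 [ 82 112 114]
  idx z0.054 r0.098 a 0.5530 min 135 [ 72 134 135]
  idx z0.057 r0.086 a 0.5918 min 139 [111 117 138]
  idx z0.057 r0.088 a 0.5842 min 126 [103 108 126]
  idx z0.057 r0.090 a 0.5740 min 112 [ 91  94 112]
  idx z0.057 r0.092 a 0.5641 min 105 [ 87  93 104]
  idx z0.057 r0.094 a 0.5614 min 105 [ 87 100 105]
  idx z0.057 r0.096 a 0.5569 min 118 [ 81 115 117]
  idx z0.057 r0.098 a 0.5580 min 141 [ 72 140 140]
side
  needle r0.045 a 0.4846 pk 47
  needle r0.050 a 0.4889 pk 51
  needle r0.055 a 0.4895 pk 56
  nee
[... 194 characters left out ...]
r0.086 a 0.5655 min 165 [129 138 164]
  idx z0.054 r0.088 a 0.5620 min 155 [127 134 154]
  idx z0.054 r0.090 a 0.5565 min 147 [121 125 146]
  idx z0.054 r0.092 a 0.5485 min 138 [108 118 137]
  idx z0.054 r0.094 a 0.5410 min 130 [ 91 109 130]
  idx z0.054 r0.096 a 0.5339 min 131 [ 73 112 130]
  idx z0.054 r0.098 a 0.5255 min 143 [ 51 124 142]
  idx z0.057 r0.086 a 0.5801 min 152 [122 128 151]
  idx z0.057 r0.088 a 0.5725 min 143 [115 121 142]
  idx z0.057 r0.090 a 0.5639 min 133 [100 113 133]
  idx z0.057 r0.092 a 0.5565 min 129 [ 83 109 129]
  idx z0.057 r0.094 a 0.5485 min 136 [ 62 117 135]
  idx z0.057 r0.096 a 0.5399 min 150 [ 44 132 150]
  idx z0.057 r0.098 a 0.5366 min 168 [ 35 151 167]
```

```bash
python3 - <<'E'
from h import *
K=[.4901,.2034]
for n,o,s in(("top",(230,185),(128,322)),("side",(270,145),(217,117))):
    print(n,(proj(n,K+[.092])-o)*10,"seen",s, "delta world", plane(n,o[0]+s[0]/10,o[1]+s[1]/10,.092)[:2]-K)
    im=cv2.imread(f'pics/{n}6.png')
    im=im[o[1]:o[1]+60,o[0]:o[0]+60]; big=cv2.resize(im,None,fx=10,fy=10,interpolation=cv2.INTER_CUBIC)
    h=cv2.cvtColor(big,cv2.COLOR_BGR2HSV); m=((h[...,0]>24)&(h[...,0]<34)&(h[...,1]>130)&(h[...,2]>190))
    y,x=np.nonzero(m);print("bright yellow centroid",x.mean(),y.mean(),len(x))
    # needle & index prediction
    for a in(.49,.5,.51,.52,.53,.54,.555):
        print(a,[((proj(n,[PV[0]+r*np.cos(TY+np.pi/2+a),PV[1]+r*np.sin(TY+np.pi/2+a),.0535])-o)*10).round(0).tolist() for r in(.05,.07,.088,.094)])
E
```

```text
top [124.93953123 314.26318826] seen (128, 322) delta world [-0.00222968 -0.00094431]
bright yellow centroid 123.77004538577913 323.48108925869894 661
0.49 [[338.0, 242.0], [273.0, 263.0], [215.0, 282.0], [196.0, 288.0]]
0.5 [[338.0, 243.0], [274.0, 265.0], [216.0, 285.0], [197.0, 291.0]]
0.51 [[339.0, 245.0], [275.0, 267.0], [217.0, 288.0], [198.0, 294.0]]
0.52 [[339.0, 247.0], [275.0, 270.0], [218.0, 290.0], [199.0, 297.0]]
0.53 [[340.0, 248.0], [276.0, 272.0], [219.0, 293.0], [200.0, 300.0]]
0.54 [[340.0, 250.0], [277.0, 274.0], [220.0, 296.0], [201.0, 303.0]]
0.555 [[341.0, 252.0], [278.0, 277.0], [222.0, 300.0], [203.0, 307.0]]
side [211.28401417 114.18522242] seen (217, 117) delta world [ 0.00148572 -0.00195455]
bright yellow centroid 225.91760138050043 154.94391716997413 2318
0.49 [[334.0, 293.0], [302.0, 260.0], [273.0, 230.0], [264.0, 220.0]]
0.5 [[333.0, 294.0], [300.0, 261.0], [271.0, 231.0], [262.0, 221.0]]
0.51 [[331.0, 295.0], [298.0, 262.0], [269.0, 232.0], [259.0, 223.0]]
0.52 [[330.0, 295.0], [296.0, 262.0], [267.0, 233.0], [257.0, 224.0]]
0.53 [[329.0, 296.0], [295.0, 263.0], [264.0, 234.0], [255.0, 225.0]]
0.54 [[328.0, 296.0], [293.0, 264.0], [262.0, 235.0], [252.0, 226.0]]
0.555 [[326.0, 297.0], [290.0, 265.0], [259.0, 237.0], [249.0, 228.0]]
```

Both views and the kinematics put the index about 0.035–0.04 rad counter-clockwise of the needle. I'll regrip and trim by about 2°.

Emit:
servo_tool:
  increments:
    - {"slide":[-0.02,0,0],"spin":0}
    - {"slide":[-0.04,0,0],"spin":0}
    - {"slide":[-0.04,0,0],"spin":0}
    - {"slide":[0,0,0],"spin":0}
    - {"slide":[0,0,0],"spin":0}
    - {"slide":[0,0,0.03],"spin":0}
    - {"slide":[0,0,0.04],"spin":0}
    - {"slide":[0,0,0],"spin":0}

```text
clock: 18.5
position: [0.4854, 0.2026, 0.0623]
ee_rot: [-0.004, 0.56, 0.828, -0.004]
contact_force: [-0.9, -0.4, 0.1]
width: 0.034
```

Emit:
servo_tool:
  increments:
    - {"slide":[0,0,0],"spin":0}
    - {"slide":[0,0,0],"spin":0}
    - {"slide":[0,0,0],"spin":0}
    - {"slide":[0,0,0],"spin":0}
    - {"slide":[0,0,0],"spin":0}
    - {"slide":[0,0,0],"spin":0}
  hand: 0

```text
clock: 19.1
position: [0.4904, 0.2037, 0.0671]
ee_rot: [0.0, 0.561, 0.828, 0.001]
contact_force: [-1.0, 5.1, -1.2]
width: 0.0152
```

Emit:
servo_tool:
  increments:
    - {"slide":[0,0.0019,0],"spin":1}
    - {"slide":[0,0.002,0],"spin":1}
    - {"slide":[0,0,0],"spin":0}
    - {"slide":[0,0,0],"spin":0}
    - {"slide":[0,0,0],"spin":0}

```text
clock: 19.6
position: [0.4941, 0.2051, 0.0671]
ee_rot: [0.0, 0.575, 0.818, 0.001]
contact_force: [-0.8, 5.9, -0.1]
width: 0.0154
```

```bash
python3 - <<'E'
from h import *
goto([.49,.203,.066])
PV=np.array([.5325,.1019])
p=manip.get_state()['position'][:2]-PV
print(np.hypot(*p),np.arctan2(p[1],p[0])-TY-np.pi/2)
E
```

```text
yaw 109.74816677059924 z ax [ 0.00133416  0.00187239 -0.99999736] pos [0.49410256 0.20506823 0.06709237] tool delta [-0.00056183 -0.00456216  0.00108302] q [ 2.62298115e-01  3.61189048e-01  1.83105963e+00  1.80098596e-03
  9.47570700e-01 -8.34210400e-02] w 0.015350656042896873 F [-0.76923777  5.87332113 -0.0688598 ]
0.11008200412619597 0.5273407286035763
```

Emit:
servo_tool:
  increments:
    - {"slide":[0,0,0],"spin":0}
    - {"slide":[0,0,0],"spin":0}
    - {"slide":[0,0,-0.03],"spin":0}
    - {"slide":[0,0,-0.04],"spin":0}
    - {"slide":[0.04,0,0],"spin":0}
    - {"slide":[0.04,0,0],"spin":0}
    - {"slide":[0.04,0,0],"spin":0}
    - {"slide":[0,0,0],"spin":0}
  hand: 0.4

```text
clock: 20.4
position: [0.4519, 0.3204, 0.1368]
ee_rot: [-0.0, 0.573, 0.819, 0.001]
contact_force: [-0.1, -0.8, 0.7]
width: 0.0343
```

```bash
sed -i 's/^PV=.*/PV=np.array([.5325,.1019]); TY=np.radians(-9.8)/' h.py; python3 meas.py; python3 - <<'E'
from h import *
im=eyes.get_image("top");cv2.imwrite('pics/top7.png',im);crop(im,230,185,75,60,10,'pics/t7c.png')
im=eyes.get_image("side");cv2.imwrite('pics/side7.png',im);crop(im,270,145,60,60,10,'pics/s7c.png')
E
```

```text
top
  needle r0.045 a 0.5393 pk 64
  needle r0.050 a 0.5391 pk 66
  needle r0.055 a 0.5363 pk 66
  needle r0.060 a 0.5401 pk 69
  needle r0.074 a 0.5455 pk 77
  needle r0.077 a 0.5387 pk 74
  needle r0.080 a 0.5363 pk 77
  needle r0.083 a 0.5353 pk 80
  needle r0.086 a 0.5350 pk 74
  idx z0.054 r0.086 a 0.4445 min 142 [130 137 141]
  idx z0.054 r0.088 a 0.4571 min 140 [125 133 139]
  idx z0.054 r0.090 a 0.5266 min 131 [ 95 101 130]
  idx z0.054 r0.092 a 0.5311 min 117 [ 98 103 116]
  idx z0.054 r0.094 a 0.5302 min 112 [ 94 107 112]
  idx z0.054 r0.096 a 0.5304 min 121 [ 85 116 120]
  idx z0.054 r0.098 a 0.6730 min 126 [114 126 124]
  idx z0.057 r0.086 a 0.4528 min 141 [128 135 140]
  idx z0.057 r0.088 a 0.4671 min 140 [125 132 140]
  idx z0.057 r0.090 a 0.5341 min 127 [ 96 102 126]
  idx z0.057 r0.092 a 0.5364 min 115 [ 97 104 115]
  idx z0.057 r0.094 a 0.5357 min 113 [ 93 108 112]
  idx z0.057 r0.096 a 0.5352 min 124 [ 82 119 123]
  idx z0.057 r0.098 a 0.6775 min 125 [106 124 123]
side
  needle r0.045 a 0.5105 pk 48
  needle r0.050 a 0.5144 pk 52
  needle r0.055 a 0.5144 pk 57
  nee
[... 194 characters left out ...]
r0.086 a 0.5590 min 170 [123 134 169]
  idx z0.054 r0.088 a 0.5465 min 163 [114 125 163]
  idx z0.054 r0.090 a 0.5308 min 149 [102 113 149]
  idx z0.054 r0.092 a 0.5230 min 134 [ 95 106 133]
  idx z0.054 r0.094 a 0.5148 min 124 [ 79 104 124]
  idx z0.054 r0.096 a 0.5057 min 124 [ 60 108 124]
  idx z0.054 r0.098 a 0.4987 min 135 [ 46 123 135]
  idx z0.057 r0.086 a 0.5569 min 157 [106 118 157]
  idx z0.057 r0.088 a 0.5456 min 142 [102 114 141]
  idx z0.057 r0.090 a 0.5376 min 128 [ 89 104 128]
  idx z0.057 r0.092 a 0.5281 min 123 [ 69 105 122]
  idx z0.057 r0.094 a 0.5193 min 128 [ 54 114 127]
  idx z0.057 r0.096 a 0.5131 min 145 [ 38 133 145]
  idx z0.057 r0.098 a 0.5064 min 164 [ 30 152 164]
```

View pics/t7c.png

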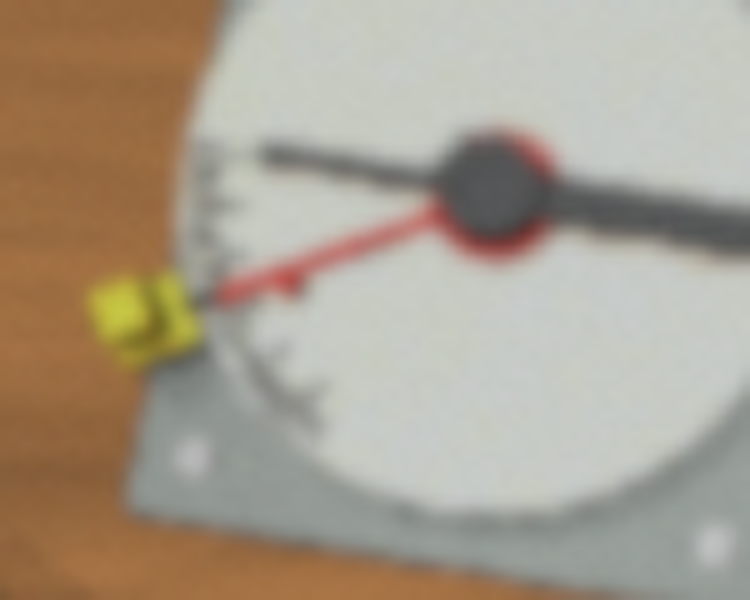

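View pics/s7c.png

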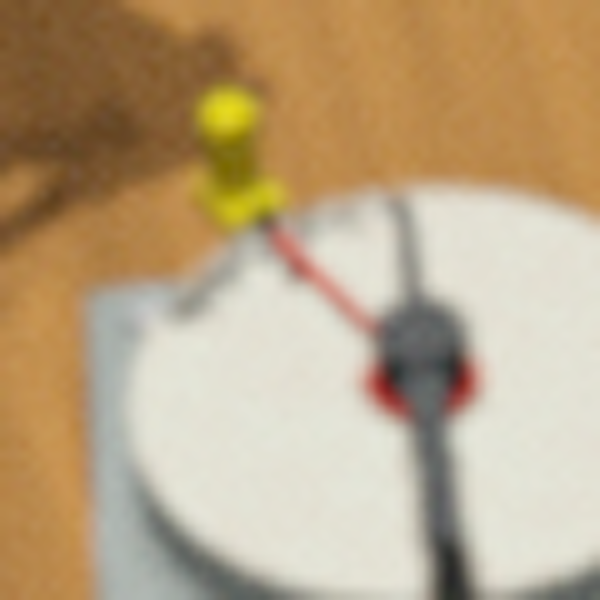

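The needle and index agree within about 0.01 rad in both views and in the kinematics. Nothing is being touched, so I'll hand in.

```bash
python3 - <<'E'
from h import *
s=manip.get_state();print(s['clock'],abs(s['qd']).max(),s['contact_force'])
print(manip.sign_off())
E
```

```text
20.9 0.004586265205034803 [-0.66056726 -0.00839129 -0.44444372]
the job is handed in; nothing more can be done
None
```

I pressed the lever to firm, let it return to rest, and set the yellow marker's index on the red needle. I handed the job in at 20.9 s of the 66 s allowed; no verdict is reported.

- **Lever:** I pushed the pad counter-clockwise with closed fingers. The force was about 3 N until the clamp spring, which it met at about 0.48 rad. I held it at about 10–11 N for about 0.6 s, at about 0.53 rad of travel, then guided it back. The pictures show it at rest.
- **Marker:** I gripped the knob and moved the marker clockwise from about 0.87 rad. The first check showed the index about 0.035–0.04 rad past the needle, so I gripped it again and trimmed by 2°.
- **Alignment checks:**

| Check | Needle (rad) | Index (rad) |
|---|---|---|
| Top view | about 0.535 | 0.530–0.536 |
| Side view | about 0.508 | 0.515–0.520 |
| Arm positions | 0.529 (from the lever push) | 0.527 (from the knob grip) |

- **Disagreement:** The two cameras differ by about 0.02 rad in absolute angle, which I put down to calibration. The needle and index agree within about 0.01 rad in each view.
- **At hand-in:** The gripper was open and clear, with no contact force beyond sensor noise. The robot never touched the needle. My routes stayed clear of the other things on the bench and I felt no stray contact, but I did not re-measure their positions.

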